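# Clamp the plaster mould shut

## Task

Clamp the plaster mould shut: with the back of the closed fingers push the blue clamp strap round until it lies over the mould against its stop, and only then push the red cam lever fully down with the fingertips, so that the pad bears on the mould. Only push: do not take the strap or the lever between the fingers, do not lift the mould, and leave the tumbler, jar, cup and wooden tool undisturbed. Finish with the hand clear.

Things in the scene. Friction and masses are not known exactly. Their poses are not given: they have to be found in the camera images.
- fixture: plywood clamping board fixed to the bench, 200 mm (its x) by 260 mm (its y, from -125 to +135), 18 mm thick; origin on the bench under the mould's centre, z up. Four rails 14 mm high stand round the mould. A 68 mm steel post stands on the board at (0, +100 mm) and carries the clamp strap; a small upright steel tab beside it, on the -x side, is the stop of the strap
- strap (a joint): angle of the blue clamp strap about the vertical post, rad: 0 = over the mould, against its rigid stop, lying along the board's -y from the post; it grows (to 1.75) as the strap swings open, counter-clockwise seen from above, towards the board's +x. It stays where it is left (friction about 0.12 N m, so about 2 N at mid-strap)
- strap_pivot (a point): point on the post's axis at the strap's mid-height (95 mm above the bench). A hub of 17 mm radius is round it, its top 15 mm above this point and a 7 mm radius pin end 5 mm higher still. Its -y axis points along the strap towards its free end, z up; it turns with the strap
- strap_mid (a point): middle of the strap bar, 55 mm from the post's axis, at mid-height: the place to push. The bar is 22 mm wide, 14 mm high (88 to 102 mm above the bench) and ends 115 mm from the axis. Its -y axis points along the strap to the free end. Both sides are free from 20 to 85 mm from the axis; beyond, two lever cheeks rise to 127 mm and the pad hangs below. There is a 20 mm gap between the strap's underside and the mould's top
- lever (a joint): angle of the red cam lever on the strap's free end, rad: 0 = raised, 60 degrees above level; pi/3 = 1.047 = fully down, level, against its rigid stop. It stays where it is left (friction about 0.2 N m). It swings outwards, in the vertical plane along the strap: when down it points away from the post
- lever_pivot (a point): axis of the cam lever, on the strap's centre line 100 mm from the post's axis, 118 mm above the bench
- lever_tip (a point): outer end of the lever, on its centre line, 77 mm from the lever's axis. The lever bar is 12 mm wide and 10 mm thick; its outer 40 mm is a red grip 24 mm wide and 10 mm thick. Its -y axis points from the lever's axis out along the lever, its z axis is square to the lever's upper face
- foot: round black pad, 26 mm in diameter, under the strap's free end below the cam lever; origin at the centre of its underside. The lever drives it down 10 mm; lever raised it is about 9.5 mm above the mould's top, lever down it presses on the mould
- mould_top (a point): centre of the top face of the loose off-white two-part plaster mould, 120 x 120 mm, 50 mm high, standing on the board between the rails with 3 mm play; its top is 68 mm above the bench
- tumbler: loose steel tumbler, 68 mm in diameter, 130 mm high, origin at the centre of its underside; leave alone
- glaze_jar: loose white jar with a blue cap, 66 mm in diameter, 85 mm high, origin at the centre of its underside; leave alone
- cup: loose terracotta cup, 72 mm in diameter, 75 mm high, origin at the centre of its underside; leave alone
- modelling_tool: loose wooden modelling tool lying on the bench, 190 mm long (from -75 to +113 mm along its x), 18 mm wide, 10 mm high, origin under its handle's centre; leave alone

How it is judged:
By the outcome, as a careful person would: the job done as asked, in the order asked, and still so for the second after the job is handed in, with the robot touching nothing.
It also fails if it takes over 45 s, if anything falls off the work surface, if the arm or the gripper's body presses on something with over 40 N, if the wrist force passes 120 N, or if a joint passes its speed limit or range.

## Robot

A 6-joint arm with a two-finger parallel gripper is mounted at the origin on the work surface. World frame = base frame: x ahead of the robot, y to its left, z up, the work surface at z = 0. Lengths are in mm, angles in rad, forces in N, time in s.
With the tool pointing down it reaches from about 350 to 975 mm from the base axis. Payload 7.1 kg.
Tool frame: the origin (TCP) lies midway between the tips of the shut fingers; the grasp point (between the pads) lies 19 mm behind it; z points along the fingers, y is the direction in which the jaws open and shut (so a half turn about z gives the same grasp; the last joint's range is limited). The gripper opens to 88 mm and grips with 3 to 60 N. Pads are 20 mm wide; open, the fingers measure 115 mm over their backs; the gripper's body (75 mm by 178 mm) begins 61 mm behind the grasp point.
Start: joints at [-1.28, 0.423, 1.63, -0, 1.089, -0.019], TCP at [190.56, -595.224, 222.675] pointing down, gripper open.
Joint ranges: [-3, 3], [-0.9, 2.11], [0.09, 2.58], [-1.31, 4.45], [0.11, 2.69], [-2.54, 2.54]. Speed limits (rad/s): [2.39, 2.39, 3.01, 3.14, 3.14, 3.14].

## Interface

Orientations are given as a rotation vector (axis times angle).
In Python, from workcell import ctrl, eyes, spotter gives the robot as it stands. The module is installed in compiled form; this text tells all that it offers.
- The arm moves only by the shell command python3 -m jog 'ROWS' [OPENING]. ROWS is JSON, a list of rows, each a list of 2 entries, a list of its own where there are three numbers: the shift along the tool's x, y, z in cm, then the turn, a rotation vector about the tool's x, y, z in degrees. A call has 1 to 8 rows; each row is the pose to reach, as a shift and turn from the pose measured when the call began, along the tool's axes at that moment; what a row does not reach only later rows make up. A row lasts 1/12 s, in which the tool goes at most 41.7 mm and 7.16 degrees, less where a joint would pass 70% of its speed; a pose out of reach is approached as far as the arm can. A call with a gripper value outside its range is refused whole. OPENING is the gripper command: -1 is fully open, 1 is shut, values between are in proportion, set as the call begins (- or left out, the last holds). The fingers move at their own pace and stop on an object; the grip force is fixed at half the most. Time passes only in rows, so rows that repeat a pose let the fingers close. It gives the time, the measured TCP pose, the force and the opening at its end, in the units of the state.
- ctrl.get_obs(): the state, without advancing time (a new reading comes with each control period).
- eyes.get_image(name): name is "side" or "top"; returns the picture (420x560x3 uint8, blue, green, red); there is no depth.
- eyes.get_calibration(name): a dict with "fx", "fy", "cx", "cy" (pixels), "k1" (the pictures are not rectified: a ray, as slopes to the right and down, at radius r is drawn at 1 + k1 r^2 times it, then the intrinsics apply), "R" (3x3) and "t" (3): a world point X has camera coordinates R X + t. Camera axes: x right, y down, z forward; pixel columns grow to the right and rows downward; lengths in mm; the calibration is good to about 2 mm. A picture is of the moment at which its call begins. get_calibration takes no time and is no camera call.
- ctrl.close_job(): hands the job in, once; it reports no verdict.
Trained networks look in the newest picture that a camera, given by its name, has taken for a name from the list of things; names that differ only in an ending like _2 or _b are one class to them, and where a whole thing is asked for, a point or a joint stands for the part that bears it (a point fixed in the world has none). Each returns a list of dicts, best first, with "confidence" (0 to 1); they miss things now and then, are a little off and sometimes report something else, mostly with a low value. They report only what shows in the picture. A call takes as long as a camera call.
- spotter.spot_in(camera, query): "point" ([x, y, z] in mm, in world coordinates, good to about 4 mm: the middle of the surface that is visible of it).
- spotter.cut_out(camera, query): "pixels" (420x560 bool, what is visible of it).
The state is a dict: "t": time; "qpos": joint angles; "qvel": joint speeds; "joint_torque": joint torques, N m; "ee_pos": TCP position; "orientation": TCP orientation; "ft_force": force on the tool from outside, world axes, zero at the start; "moment": the same for the moment, N m; "width": finger opening in mm.
Only numpy, scipy, OpenCV 4.12 (cv2) and the standard library are available. Lean on these libraries where they do the work, as an engineer would, in place of code of your own. Each camera call takes 0.05 s, during which the arm holds its last target.

## Working session

There is one attempt and no reset: what is moved stays moved. The work goes in short steps, Python scripts to look and compute and a shell command to move; the robot and the scene stay as the last step left them, time stands still between calls to the robot, and variables do not carry over. Pictures are saved under pics/ and viewed, and the job is handed in when it is done.

```bash
mkdir -p pics; ls; python3 - <<'E'
from workcell import ctrl, eyes, spotter
import cv2, numpy as np
for n in ("side","top"):
    im=eyes.get_image(n); cv2.imwrite(f"pics/{n}0.png",im)
    c=eyes.get_calibration(n); print(n,c)
for n in ("side","top"):
    for q in ("strap_mid","strap_pivot","lever_tip","lever_pivot","foot","mould_top","fixture"):
        r=spotter.spot_in(n,q)
        print(n,q,[(np.round(d["point"]).tolist(),round(d["confidence"],2)) for d in r[:2]])
s=ctrl.get_obs();print({k:np.round(v,3).tolist() for k,v in s.items()})
E
```

```text
pics
side {'fx': 387.370865468637, 'fy': 387.370865468637, 'cx': 280.48456596336086, 'cy': 210.36921522511236, 'k1': -0.06451179193339848, 'R': array([[ 9.99504764e-01, -3.14612836e-02,  6.43895152e-04],
       [-1.68063400e-02, -5.51002339e-01, -8.34334447e-01],
       [ 2.66040203e-02,  8.33910433e-01, -5.51258212e-01]]), 't': array([-587.1748331 ,  135.81996746,  934.19291435])}
top {'fx': 500.9598614934746, 'fy': 500.9598614934746, 'cx': 281.2299965596297, 'cy': 212.73007722006503, 'k1': 0.006695180256986349, 'R': array([[-0.08908902, -0.9960078 ,  0.00562215],
       [-0.97440003,  0.08598372, -0.20772909],
       [ 0.20641638, -0.0239846 , -0.97817024]]), 't': array([ 82.37205027, 575.12541526, 955.48460987])}
side strap_mid [([600.0, 20.0, 108.0], 0.74), ([615.0, -8.0, 165.0], 0.59)]
side strap_pivot [([598.0, 24.0, 109.0], 0.91), ([663.0, -154.0, 60.0], 0.34)]
side lever_tip [([618.0, -6.0, 165.0], 0.5)]
side lever_pivot [([618.0, -6.0, 163.0], 0.25), ([601.0, 16.0, 107.0], 0.18)]
side foot []
side mould_top [([514.0, -5.0, 69.0], 0.68), ([597.0, 20.0, 107.0], 0.61)]
side fixture [([554.0, -27.0, 20.0], 0.55)]
top strap_mid [([595.0, 48.0, 109.0], 0.7)]
top strap_pivot [([592.0, 49.0, 114.0], 0.87)]
top lever_tip [([620.0, 1.0, 163.0], 0.7)]
top lever_pivot [([619.0, 4.0, 168.0], 0.75)]
top foot [([590.0, 48.0, 108.0], 0.68), ([656.0, -125.0, 84.0], 0.33)]
top mould_top [([515.0, 22.0, 69.0], 0.59), ([597.0, 49.0, 114.0], 0.59)]
top fixture [([517.0, 29.0, 14.0], 0.86), ([586.0, 233.0, 38.0], 0.44)]
{'t': 0.8, 'qpos': [-1.28, 0.423, 1.63, 0.0, 1.089, -0.019], 'qvel': [-0.0, -0.001, -0.001, -0.001, -0.002, 0.001], 'joint_torque': [-0.001, -54.452, -27.403, 0.064, 0.017, -0.0], 'ee_pos': [190.591, -595.203, 222.696], 'orientation': [3.104, 0.485, 0.0], 'ft_force': [-0.302, -0.683, -0.277], 'moment': [-0.009, -0.005, 0.018], 'width': 87.857}
```

View pics/side0.png

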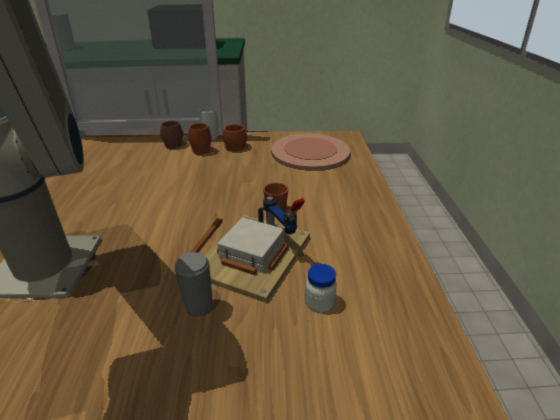

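View pics/top0.png

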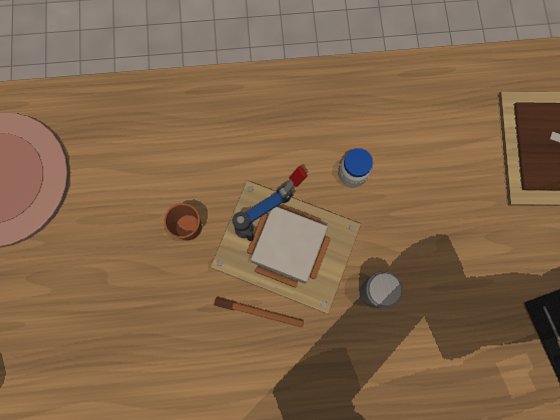

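```bash
python3 - <<'E'
import cv2
a=cv2.imread("pics/top0.png")[140:340,150:420]; cv2.imwrite("pics/top0z.png",cv2.resize(a,None,fx=2.9,fy=2.9,interpolation=cv2.INTER_CUBIC))
a=cv2.imread("pics/side0.png")[170:320,160:350]; cv2.imwrite("pics/side0z.png",cv2.resize(a,None,fx=4,fy=4,interpolation=cv2.INTER_CUBIC))
E
```

```text
(no output)
```

View pics/top0z.png

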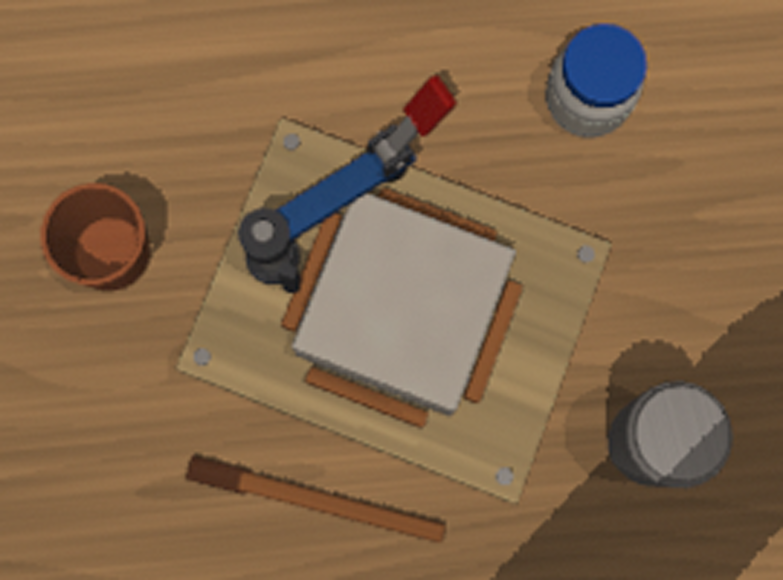

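View pics/side0z.png

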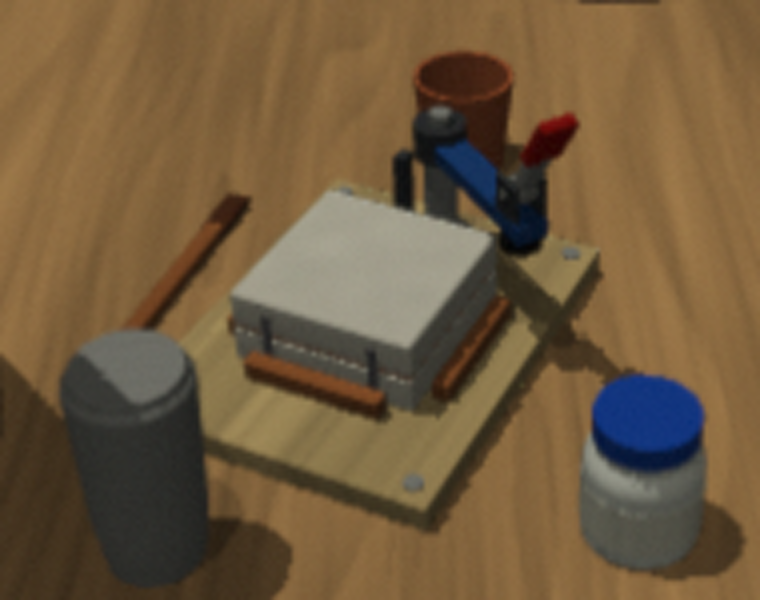

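```bash
cat > h.py <<'E'
import numpy as np, cv2
from scipy.optimize import least_squares
from scipy.spatial.transform import Rotation as Ro
from workcell import ctrl, eyes, spotter
C={n:eyes.get_calibration(n) for n in("side","top")}
def proj(n,X):
    c=C[n];X=np.atleast_2d(X);p=X@c["R"].T+c["t"];s=p[:,:2]/p[:,2:];r2=(s**2).sum(1,keepdims=True)
    s=s*(1+c["k1"]*r2);return s*[c["fx"],c["fy"]]+[c["cx"],c["cy"]]
def back(n,uv,z):
    return least_squares(lambda q:(proj(n,[q[0],q[1],z])[0]-uv),[550,0]).x
def tri(obs):
    f=lambda q:np.concatenate([(proj(n,q)[0]-uv) for n,uv in obs])
    r=least_squares(f,[550,0,80]);return r.x,r.fun
def RT(th):return np.array([[np.cos(th),-np.sin(th),0],[np.sin(th),np.cos(th),0],[0,0,1]])
def model(q,P):  # fixture pose
    return np.atleast_2d(P)@RT(q[2]).T+[q[0],q[1],0]
def strap_pts(q,phi,P): # P in strap frame, origin on post axis at z=0
    return model(q,np.atleast_2d(P)@RT(phi).T+[0,100,0])
E
python3 - <<'E'
from h import *
z=lambda u,v:np.array([u/2.9+150,v/2.9+140]); s=lambda u,v:np.array([u/4+160,v/4+170])
T=[((100,135,18),z(282,117)),((100,-125,18),z(611,241)),((-100,-125,18),z(519,500)),((-100,135,18),z(180,368))]
S=[((100,135,18),s(600,250)),((100,-125,18),s(430,520))]
T2=[((0,100,115),z(263,232))]
S2=[((0,100,113),s(440,118))]
def f(q):
    r=[]
    for n,L in(("top",T+T2),("side",S+S2)):
        for P,uv in L:r.append(proj(n,model(q,P))[0]-uv)
    return np.concatenate(r)
r=least_squares(f,[520,0,-0.3],loss="soft_l1");q=r.x;print(q,np.round(r.fun.reshape(-1,2) if 0 else f(q).reshape(-1,2),1))
# mould corners check top
print("mould",proj("top",model(q,[(60,60,68),(60,-60,68),(-60,-60,68),(-60,60,68)])), [z(360,195),z(514,250),z(455,408),z(294,350)])
# strap: lever tip raised z =118+77*sin60
tip=(0,-(100+77*.5),118+77*.866)
f2=lambda p:np.concatenate([proj("top",strap_pts(q,p[0],(0,-138.5,184.7)))[0]-z(442,80),proj("side",strap_pts(q,p[0],(0,-138.5,184.7)))[0]-s(572,120)])
r=least_squares(f2,[1.0]);print("phi",r.x,f2(r.x))
np.save("q.npy",[*q,r.x[0]])
for nm,P in(("mid",(0,-55,95)),("tip",tip),("lp",(0,-100,118)),("end",(0,-115,102))):
    X=strap_pts(q,r.x[0],P);print(nm,X.round(1),proj("top",X).round(1),proj("side",X).round(1))
E
```

```text
[ 5.18599470e+02  1.93488954e+01 -4.54597525e-01] [[-0.2 -0.7]
 [ 1.  -0.8]
 [ 0.6  0.4]
 [-1.  -0. ]
 [ 0.8 -0.7]
 [-0.3 -0.8]
 [-0.9 -2.2]
 [-0.7 -0.3]]
mould [[272.65230437 203.57322975]
 [328.55303719 224.50872804]
 [307.7640123  280.83768875]
 [250.70385099 258.92606418]] [array([274.13793103, 207.24137931]), array([327.24137931, 226.20689655]), array([306.89655172, 280.68965517]), array([251.37931034, 260.68965517])]
phi [0.99479494] [-0.99791168  0.02358525 -1.02920259 -0.51858189]
mid [[590.8  62.   95. ]] [[265.2 205.1]] [[281.1 215.5]]
tip [[633.7  -9.6 184.7]] [[301.4 167.6]] [[302.  199.5]]
lp [[613.9  23.4 118. ]] [[283.8 189.1]] [[291.5 216.4]]
end [[621.7  10.6 102. ]] [[289.9 186.8]] [[295.  225.1]]
```

```bash
cat >> h.py <<'E'
Q=np.load("q.npy")
def want(targets):
    o=ctrl.get_obs();p=o["ee_pos"];R0=Ro.from_rotvec(o["orientation"]).as_matrix()
    for X,ya in targets:
        a=np.radians(ya);y=np.array([np.cos(a),np.sin(a),0]);z=np.array([0,0,-1.]);x=np.cross(y,z)
        Rt=np.c_[x,y,z]
        print((R0.T@(np.array(X)-p)/10).round(2).tolist(),np.degrees(Ro.from_matrix(R0.T@Rt).as_rotvec()).round(1).tolist())
def tcp_strap(phi,lat,rad,z):  # lateral outward distance from strap centreline, radius
    X=strap_pts(Q[:3],phi,(lat,-rad,z))[0]; return X,np.degrees(Q[2]+phi)
def show(extra=True):
    o=ctrl.get_obs();print({k:np.round(o[k],2).tolist() for k in("t","ee_pos","orientation","ft_force","moment","width","qpos")})
E
python3 - <<'E'
from h import *
X,a=tcp_strap(.995,45,55,240);print(X,a)
want([((400,-200,270),a),(X,a)])
for n,uvs in(("top",[(183,220),(356,165),(384,290)]),):
    for uv in uvs: print(back(n,uv,40).round())
show()
E
```

```text
[629.39358407  85.18173759 240.        ] 30.962781081016296
[31.99, -31.25, -4.73] [0.0, 0.0, -103.2]
[62.54, -51.42, -1.73] [0.0, 0.0, -103.2]
[587. 234.]
[ 673. -136.]
[ 409. -160.]
{'t': 0.8, 'ee_pos': [190.59, -595.2, 222.7], 'orientation': [3.1, 0.48, 0.0], 'ft_force': [-0.3, -0.68, -0.28], 'moment': [-0.01, -0.01, 0.02], 'width': 87.86, 'qpos': [-1.28, 0.42, 1.63, 0.0, 1.09, -0.02]}
```

```bash
python3 -m jog '[[[3,-2.5,-1.5],[0,0,-5]],[[6,-5,-3],[0,0,-10]],[[9,-8,-5],[0,0,-16]],[[12,-11,-5],[0,0,-22]],[[15,-13.5,-5],[0,0,-28]],[[18,-16,-5],[0,0,-34]],[[21,-18.5,-5],[0,0,-40]],[[24,-21,-5],[0,0,-46]]]' 1
python3 - <<'E'
from h import *
X,a=tcp_strap(.995,45,55,240)
want([(X,a)]);show()
E
```

```text
t: 1.47
ee_pos: [355.8, -320.3, 273.1]
orientation: [2.663, 1.665, 0.0]
ft_force: [0.5, -0.0, 0.4]
width: 38.1
[48.44, 6.84, 3.3] [0.0, 0.0, -56.9]
{'t': 1.47, 'ee_pos': [355.76, -320.3, 273.06], 'orientation': [2.66, 1.67, 0.0], 'ft_force': [0.53, -0.05, 0.44], 'moment': [-0.03, -0.09, -0.03], 'width': 38.12, 'qpos': [-0.76, 0.14, 1.89, 0.0, 1.1, -0.3]}
```

```bash
python3 -m jog '[[[4,0.6,0],[0,0,-6]],[[8,1.2,0],[0,0,-12]],[[12,1.8,0],[0,0,-18]],[[16,2.4,0],[0,0,-24]],[[20,3,0],[0,0,-30]],[[24,3.6,0],[0,0,-36]],[[28,4.2,0.5],[0,0,-42]],[[32,4.8,1],[0,0,-48]]]' 1
python3 - <<'E'
from h import *
X,a=tcp_strap(.995,45,55,240)
want([(X,a)]);show()
E
```

```text
t: 2.13
ee_pos: [540.2, -51.7, 263.5]
orientation: [1.748, 2.608, 0.001]
ft_force: [1.0, -0.3, 1.0]
width: 0.7
[9.27, 13.45, 2.35] [0.1, 0.1, -8.6]
{'t': 2.13, 'ee_pos': [540.15, -51.65, 263.45], 'orientation': [1.75, 2.61, 0.0], 'ft_force': [0.99, -0.34, 1.03], 'moment': [-0.06, -0.13, -0.02], 'width': 0.67, 'qpos': [-0.12, 0.25, 1.78, -0.0, 1.11, -0.51]}
```

```bash
python3 -m jog '[[[2.3,3.4,0.5],[0,0,-4]],[[4.6,6.8,1],[0,0,-8.6]],[[7,10.2,2],[0,0,-8.6]],[[9.2,13.4,2.3],[0,0,-8.6]],[[9.2,13.4,2.3],[0,0,-8.6]]]' 1
python3 - <<'E'
from h import *
X,a=tcp_strap(.995,45,55,82)
want([(X,a)]);show()
for n in("top","side"):
    im=eyes.get_image(n);print(proj(n,ctrl.get_obs()["ee_pos"]));cv2.imwrite(f"pics/{n}1.png",im)
a=cv2.imread("pics/top1.png")[100:300,150:420];b=cv2.imread("pics/side1.png")[100:300,160:430]
cv2.imwrite("pics/z1.png",cv2.resize(cv2.vconcat([a,b]),None,fx=1.5,fy=1.5))
E
```

```text
t: 2.55
ee_pos: [631.9, 90.0, 239.4]
orientation: [1.542, 2.735, 0.004]
ft_force: [0.1, -1.0, 0.6]
width: 0.3
[-0.27, -0.51, 15.73] [0.2, 0.0, 0.2]
{'t': 2.55, 'ee_pos': [631.88, 90.02, 239.36], 'orientation': [1.54, 2.73, 0.0], 'ft_force': [0.06, -1.01, 0.56], 'moment': [-0.03, -0.1, -0.02], 'width': 0.3, 'qpos': [0.12, 0.42, 1.59, 0.0, 1.13, -0.42]}
[[246.067532   164.80098083]]
[[297.53891233 157.35402028]]
```

View pics/z1.png

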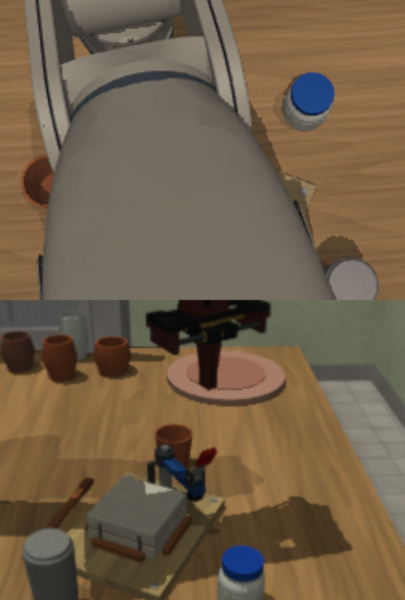

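The side picture shows the hand above and beyond the open strap. The fingers are at about (298,157), matching the projected TCP, and the body's long side runs along the jaw axis, clear of the lever. I'll lower it beside the strap.

```bash
python3 -m jog '[[[-0.1,-0.2,4],[0,0,0]],[[-0.2,-0.4,8],[0,0,0]],[[-0.3,-0.5,12],[0,0,0]],[[-0.3,-0.5,14.5],[0,0,0]],[[-0.3,-0.5,15.7],[0,0,0]],[[-0.3,-0.5,15.7],[0,0,0]]]' 1
python3 - <<'E'
from h import *
want([tcp_strap(p,l,55,82) for p,l in((.995,27),(.9,24.5),(.8,24.5),(.7,24.5),(.6,24.5),(.5,24.5),(.4,24.5),(.3,24.5))]);show()
im=eyes.get_image("side");a=im[150:300,200:400];cv2.imwrite("pics/z2.png",cv2.resize(a,None,fx=4,fy=4))
E
```

```text
t: 3.15
ee_pos: [624.5, 79.1, 80.4]
orientation: [-1.545, -2.732, 0.005]
ft_force: [-0.7, -0.2, 0.5]
width: 0.5
[0.28, -1.07, -0.15] [-0.2, -0.0, 0.1]
[0.07, -1.85, -0.15] [-0.2, -0.0, 5.5]
[-0.09, -2.43, -0.15] [-0.2, -0.0, 11.2]
[-0.2, -3.02, -0.15] [-0.2, 0.0, 17.0]
[-0.24, -3.62, -0.14] [-0.2, 0.0, 22.7]
[-0.22, -4.23, -0.14] [-0.2, 0.0, 28.4]
[-0.15, -4.82, -0.14] [-0.2, 0.0, 34.2]
[-0.01, -5.41, -0.14] [-0.2, 0.1, 39.9]
{'t': 3.15, 'ee_pos': [624.53, 79.07, 80.41], 'orientation': [-1.55, -2.73, 0.01], 'ft_force': [-0.68, -0.23, 0.49], 'moment': [-0.03, -0.05, -0.02], 'width': 0.51, 'qpos': [0.11, 0.61, 1.7, -0.0, 0.84, -0.43]}
```

View pics/z2.png

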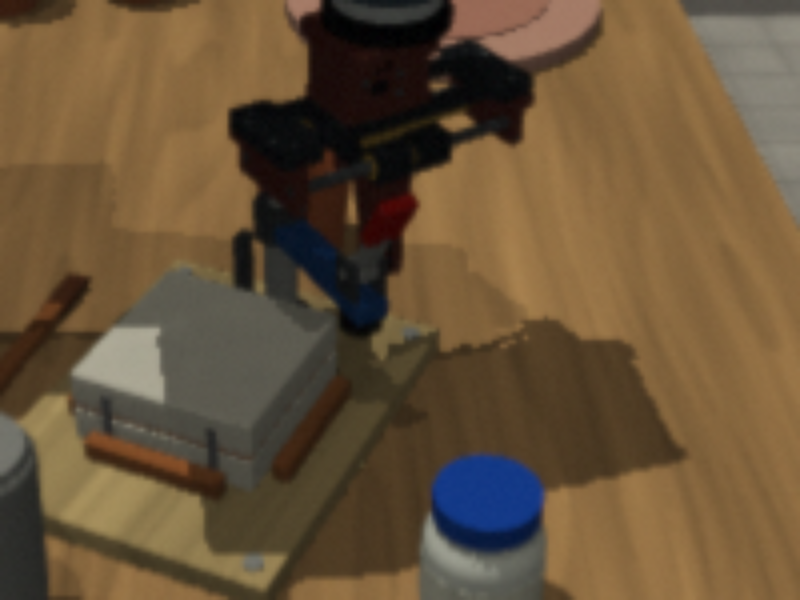

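```bash
python3 -m jog '[[[0.3,-0.5,-0.15],[0,0,0]],[[0.3,-1.0,-0.15],[0,0,0]],[[0.2,-1.3,-0.15],[0,0,1]],[[0.1,-1.6,-0.15],[0,0,3]],[[0.05,-1.9,-0.15],[0,0,6]],[[0,-2.15,-0.15],[0,0,8.5]],[[-0.1,-2.45,-0.15],[0,0,11]],[[-0.1,-2.45,-0.15],[0,0,11]]]' 1
python3 - <<'E'
from h import *
want([tcp_strap(p,24.5,55,82) for p in(.7,.6,.5,.4,.3,.2)]);show()
im=eyes.get_image("side");a=im[150:300,200:400];cv2.imwrite("pics/z3.png",cv2.resize(a,None,fx=4,fy=4))
E
```

```text
t: 3.87
ee_pos: [606.1, 65.7, 85.6]
orientation: [1.803, 2.57, 0.0]
ft_force: [-0.2, 0.8, 0.3]
width: 0.7
[-0.15, -0.74, 0.36] [0.1, 0.1, 5.8]
[-0.31, -1.33, 0.36] [0.1, 0.1, 11.6]
[-0.41, -1.92, 0.36] [0.1, 0.1, 17.3]
[-0.45, -2.52, 0.36] [0.1, 0.1, 23.0]
[-0.43, -3.12, 0.35] [0.1, 0.1, 28.7]
[-0.35, -3.72, 0.35] [0.1, 0.1, 34.5]
{'t': 3.87, 'ee_pos': [606.14, 65.71, 85.58], 'orientation': [1.8, 2.57, 0.0], 'ft_force': [-0.16, 0.78, 0.31], 'moment': [0.02, -0.14, 0.06], 'width': 0.74, 'qpos': [0.09, 0.58, 1.74, -0.0, 0.82, -0.26]}
```

View pics/z3.png

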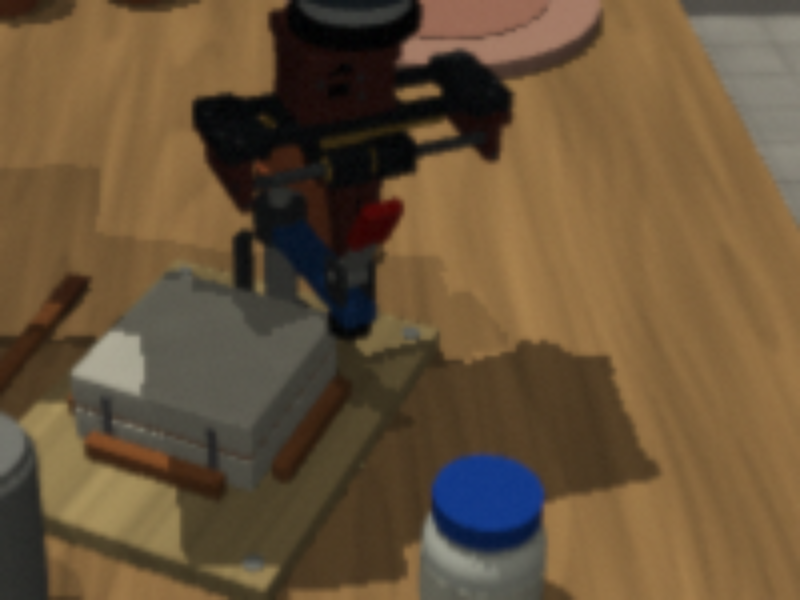

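```bash
python3 -m jog '[[[-0.1,-0.35,0.2],[0,0,3]],[[-0.15,-0.7,0.3],[0,0,6]],[[-0.2,-1.0,0.3],[0,0,9]],[[-0.3,-1.3,0.3],[0,0,12]],[[-0.4,-1.6,0.3],[0,0,14.5]],[[-0.4,-1.9,0.3],[0,0,17]],[[-0.45,-2.2,0.3],[0,0,20]],[[-0.45,-2.5,0.3],[0,0,23]]]' 1
python3 - <<'E'
from h import *
want([tcp_strap(p,24.5,55,82) for p in(.3,.2,.1,0.05,0)]);show()
im=eyes.get_image("side");a=im[150:300,200:400];cv2.imwrite("pics/z4.png",cv2.resize(a,None,fx=4,fy=4))
for p in (.8,.7,.6,.5,.4,.3):print(p,((proj("side",strap_pts(Q[:3],p,(0,-138.5,184.7)))[0]-[200,150])*4).round())
E
```

```text
t: 4.58
ee_pos: [585.3, 52.9, 83.4]
orientation: [2.277, 2.159, 0.004]
ft_force: [2.1, -1.4, 0.1]
width: 0.2
[-0.22, -0.7, 0.14] [0.3, 0.0, 5.8]
[-0.38, -1.28, 0.14] [0.3, 0.0, 11.6]
[-0.48, -1.87, 0.14] [0.3, 0.0, 17.3]
[-0.51, -2.17, 0.14] [0.3, 0.0, 20.2]
[-0.52, -2.47, 0.13] [0.3, 0.0, 23.0]
{'t': 4.58, 'ee_pos': [585.33, 52.89, 83.44], 'orientation': [2.28, 2.16, 0.0], 'ft_force': [2.1, -1.36, 0.06], 'moment': [-0.17, -0.41, 0.05], 'width': 0.2, 'qpos': [0.07, 0.56, 1.8, -0.0, 0.78, 0.13]}
0.8 [364. 210.]
0.7 [340. 214.]
0.6 [315. 218.]
0.5 [289. 219.]
0.4 [263. 220.]
0.3 [237. 219.]
```

View pics/z4.png

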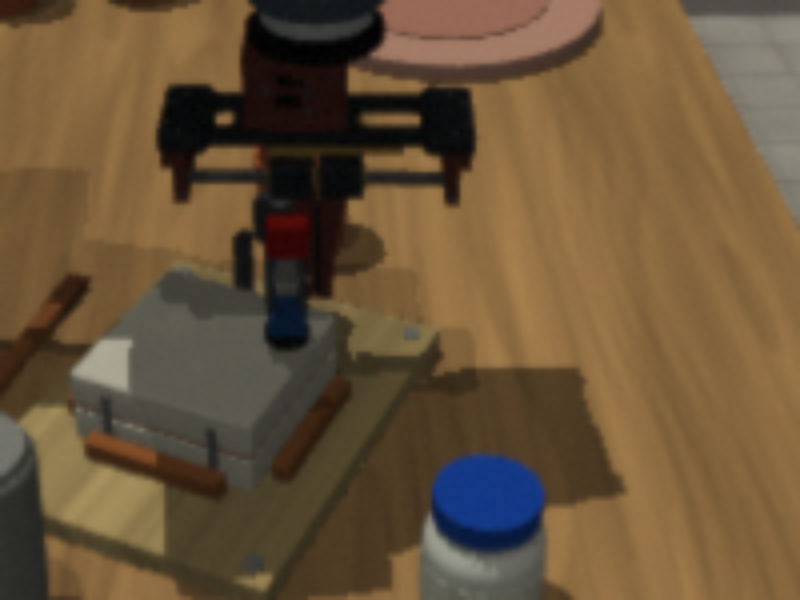

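The lever tip in the picture is at about (288,215) in the zoomed view, so the strap is near 0.49 rad and in contact at about 2.5 N. The finger back is about 8.5 mm from the axis, so I'll continue with the offset corrected.

```bash
python3 -m jog '[[[-0.1,-0.35,0.1],[0,0,3]],[[-0.2,-0.7,0.15],[0,0,6]],[[-0.3,-1.0,0.15],[0,0,9]],[[-0.4,-1.3,0.15],[0,0,12]],[[-0.45,-1.6,0.15],[0,0,14.5]],[[-0.5,-1.9,0.15],[0,0,17]],[[-0.5,-2.2,0.15],[0,0,19.5]],[[-0.5,-2.4,0.15],[0,0,21.5]]]' 1
python3 - <<'E'
from h import *
want([tcp_strap(p,20,55,82) for p in(0.1,0.05,0)]);show()
im=eyes.get_image("side");a=im[150:300,200:400];cv2.imwrite("pics/z5.png",cv2.resize(a,None,fx=4,fy=4))
for p in (.2,.15,.1,0.05,0):print(p,((proj("side",strap_pts(Q[:3],p,(0,-138.5,184.7)))[0]-[200,150])*4).round())
E
```

```text
t: 5.3
ee_pos: [561.2, 49.0, 82.7]
orientation: [2.641, 1.693, 0.006]
ft_force: [2.1, -1.1, 1.3]
width: 0.3
[0.19, 0.02, 0.07] [0.3, -0.0, -4.4]
[0.08, -0.25, 0.06] [0.3, -0.0, -1.5]
[-0.02, -0.52, 0.06] [0.3, -0.1, 1.4]
{'t': 5.3, 'ee_pos': [561.18, 49.02, 82.66], 'orientation': [2.64, 1.69, 0.01], 'ft_force': [2.1, -1.07, 1.27], 'moment': [-0.29, -0.31, 0.03], 'width': 0.26, 'qpos': [0.07, 0.53, 1.85, -0.0, 0.75, 0.5]}
0.2 [211. 216.]
0.15 [199. 215.]
0.1 [187. 212.]
0.05 [175. 210.]
0 [164. 207.]
```

View pics/z5.png

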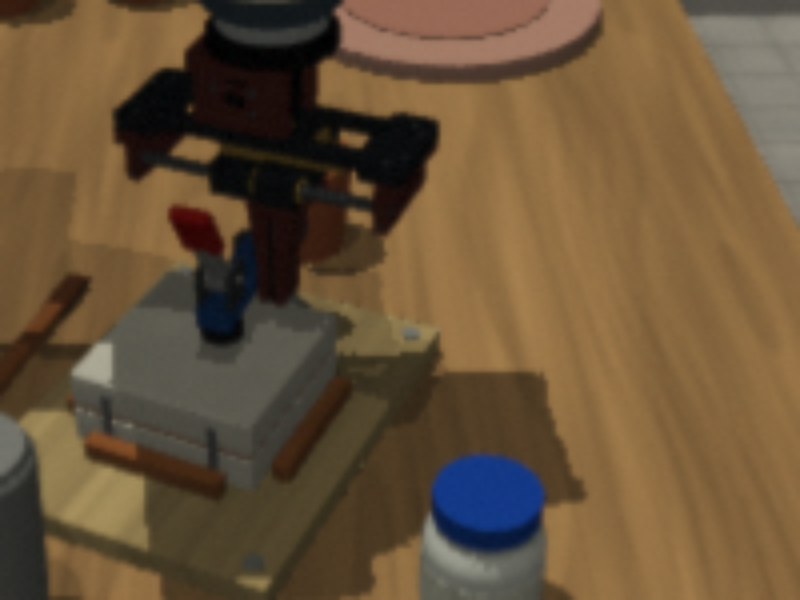

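```bash
python3 -m jog '[[[0,-0.2,0.05],[0,0,0.7]],[[0,-0.35,0.05],[0,0,1.4]],[[0,-0.5,0.05],[0,0,1.4]],[[0,-0.5,0.05],[0,0,1.4]]]' 1
python3 - <<'E'
from h import *
show();im=eyes.get_image("side");a=im[150:300,200:400];cv2.imwrite("pics/z6.png",cv2.resize(a,None,fx=4,fy=4))
E
```

```text
t: 5.68
ee_pos: [556.1, 51.3, 82.2]
orientation: [2.663, 1.659, 0.005]
ft_force: [1.0, -1.3, 1.7]
width: 0.5
{'t': 5.68, 'ee_pos': [556.1, 51.25, 82.19], 'orientation': [2.66, 1.66, 0.01], 'ft_force': [1.02, -1.26, 1.65], 'moment': [-0.21, -0.16, 0.01], 'width': 0.55, 'qpos': [0.07, 0.53, 1.86, -0.0, 0.75, 0.53]}
```

View pics/z6.png

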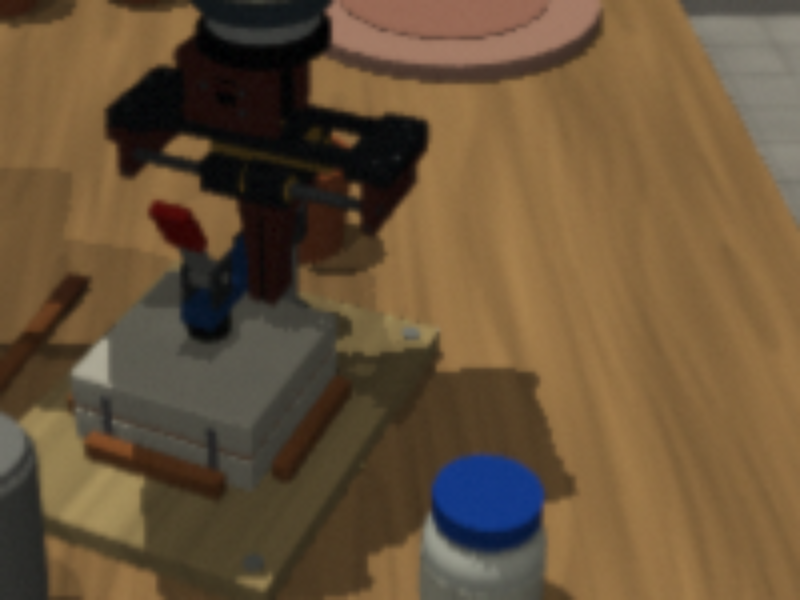

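```bash
python3 -m jog '[[[0,-0.1,0],[0,0,0]],[[0,-0.2,0],[0,0,0]],[[0,-0.2,0],[0,0,0]]]' 1; python3 -m jog '[[[0,-0.1,0],[0,0,0]],[[0,-0.2,0],[0,0,0]],[[0,-0.2,0],[0,0,0]]]' 1
```

```text
t: 5.98
ee_pos: [555.2, 51.7, 82.2]
orientation: [2.661, 1.659, 0.007]
ft_force: [3.5, -6.1, -1.1]
width: 0.8
t: 6.23
ee_pos: [555.2, 51.7, 82.2]
orientation: [2.658, 1.659, 0.011]
ft_force: [7.2, -7.6, -4.5]
width: 0.5
```

```bash
python3 -m jog '[[[0,0.4,0],[0,0,0]],[[0,1.2,0],[0,0,0]],[[0,1.6,-1],[0,0,0]],[[0,1.6,-5],[0,0,0]],[[0,1.6,-9],[0,0,0]],[[0,1.6,-12.5],[0,0,0]],[[0,1.6,-13],[0,0,0]]]' 1
python3 - <<'E'
from h import *
show()
yaw=Q[2]
p=np.array([555.2,51.7,82])-[Q[0],Q[1],0];print("fix frame",(RT(yaw).T@p).round(1))
im=eyes.get_image("side");a=im[150:300,200:400];cv2.imwrite("pics/z7.png",cv2.resize(a,None,fx=4,fy=4))
for nm,P in(("tip",(0,-138.5,184.7)),("end",(0,-115,95)),("lp",(0,-100,118)),("pin",(0,0,115))):print(nm,[((proj("side",strap_pts(Q[:3],p,P))[0]-[200,150])*4).round().tolist() for p in(0,.05)])
want([(tcp_strap(0,0,113,195)[0],np.degrees(yaw)),(tcp_strap(0,0,113,172)[0],np.degrees(yaw))])
E
```

```text
t: 6.82
ee_pos: [571.7, 45.4, 219.4]
orientation: [2.654, 1.656, 0.025]
ft_force: [1.3, -0.1, 0.0]
width: 0.2
{'t': 6.82, 'ee_pos': [571.72, 45.42, 219.45], 'orientation': [2.65, 1.66, 0.03], 'ft_force': [1.34, -0.12, 0.02], 'moment': [-0.02, -0.1, -0.01], 'width': 0.22, 'qpos': [0.06, 0.34, 1.76, -0.0, 1.02, 0.52]}
fix frame [18.7 45.1 82. ]
tip [[164.0, 207.0], [175.0, 210.0]]
end [[192.0, 318.0], [201.0, 321.0]]
lp [[202.0, 272.0], [210.0, 274.0]]
pin [[277.0, 194.0], [277.0, 194.0]]
[-5.95, -3.6, 2.17] [1.0, -0.3, -0.0]
[-5.97, -3.64, 4.47] [1.0, -0.3, -0.0]
```

View pics/z7.png

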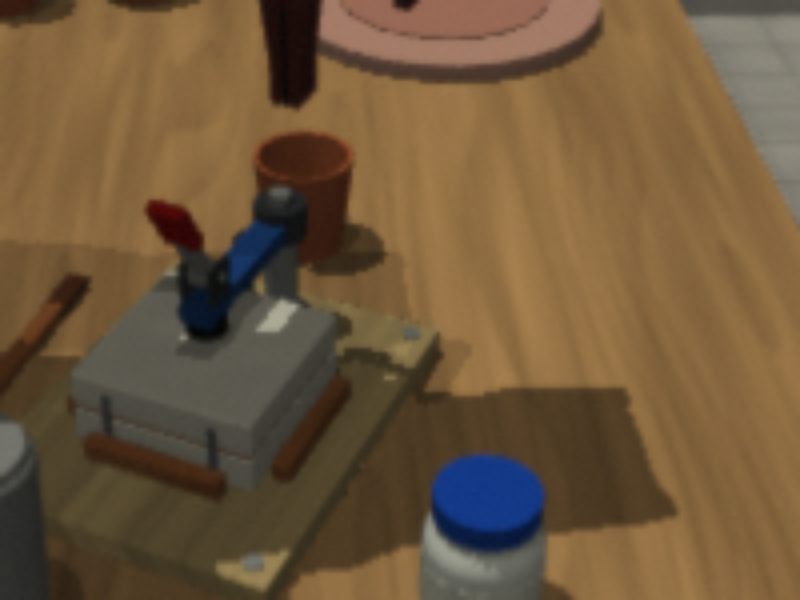

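The strap is at its stop: it did not move under about 10 N, and the lever tip at (165,207) fits angle 0. The lever is still raised and the mould undisturbed. Next I'll go above the lever.

```bash
python3 -m jog '[[[-1.5,-1,0],[1,-0.3,0]],[[-3,-2,0],[1,-0.3,0]],[[-4.5,-3,0.5],[1,-0.3,0]],[[-5.8,-3.6,1.2],[1,-0.3,0]],[[-5.8,-3.6,2.0],[1,-0.3,0]],[[-5.8,-3.6,2.0],[1,-0.3,0]]]' 1
python3 - <<'E'
from h import *
show();y=np.degrees(Q[2])
want([(tcp_strap(0,0,100+o,z)[0],y) for o,z in((11,180),(15,171),(28,163),(39.5,152),(47.6,138.6),(52,123))])
im=eyes.get_image("side");a=im[150:300,200:400];cv2.imwrite("pics/z8.png",cv2.resize(a,None,fx=4,fy=4))
E
```

```text
t: 7.37
ee_pos: [511.1, 8.6, 194.3]
orientation: [-2.664, -1.66, 0.005]
ft_force: [-0.2, -0.0, 0.2]
width: 0.7
{'t': 7.37, 'ee_pos': [511.07, 8.56, 194.3], 'orientation': [-2.66, -1.66, 0.01], 'ft_force': [-0.19, -0.04, 0.18], 'moment': [-0.04, -0.07, 0.01], 'width': 0.69, 'qpos': [-0.01, 0.3, 1.9, 0.0, 0.95, 0.45]}
[0.2, 0.21, 1.43] [-0.2, 0.1, -0.1]
[-0.2, 0.21, 2.33] [-0.2, 0.1, -0.1]
[-1.5, 0.22, 3.13] [-0.2, 0.1, -0.1]
[-2.64, 0.23, 4.23] [-0.2, 0.1, -0.1]
[-3.45, 0.23, 5.57] [-0.2, 0.1, -0.1]
[-3.89, 0.24, 7.13] [-0.2, 0.1, -0.1]
```

View pics/z8.png

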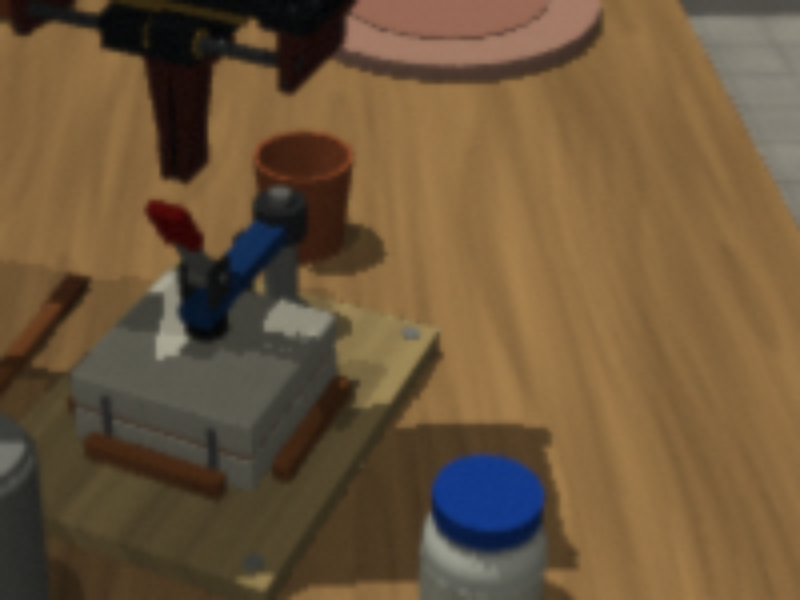

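```bash
python3 -m jog '[[[0.2,0.2,0.8],[0,0,0]],[[0.2,0.2,1.4],[0,0,0]],[[0.0,0.2,1.9],[0,0,0]],[[-0.2,0.2,2.3],[0,0,0]],[[-0.6,0.2,2.6],[0,0,0]],[[-1.0,0.2,2.9],[0,0,0]],[[-1.5,0.2,3.2],[0,0,0]],[[-1.5,0.2,3.2],[0,0,0]]]' 1
python3 - <<'E'
from h import *
show();y=np.degrees(Q[2])
want([(tcp_strap(0,0,100+o,z)[0],y) for o,z in((28,163),(39.5,152),(47.6,138.6),(52,123))])
im=eyes.get_image("side");a=im[150:300,200:400];cv2.imwrite("pics/z9.png",cv2.resize(a,None,fx=4,fy=4))
E
```

```text
t: 8.08
ee_pos: [507.0, -6.1, 162.7]
orientation: [-2.664, -1.66, 0.003]
ft_force: [0.7, 0.4, 0.1]
width: 0.5
{'t': 8.08, 'ee_pos': [507.03, -6.09, 162.74], 'orientation': [-2.66, -1.66, 0.0], 'ft_force': [0.72, 0.45, 0.09], 'moment': [0.13, -0.14, -0.03], 'width': 0.47, 'qpos': [-0.04, 0.34, 1.93, 0.0, 0.87, 0.42]}
[-0.01, -0.08, -0.03] [-0.2, 0.0, -0.1]
[-1.16, -0.07, 1.07] [-0.2, 0.0, -0.1]
[-1.97, -0.07, 2.42] [-0.2, 0.0, -0.1]
[-2.4, -0.06, 3.98] [-0.2, 0.0, -0.1]
```

View pics/z9.png

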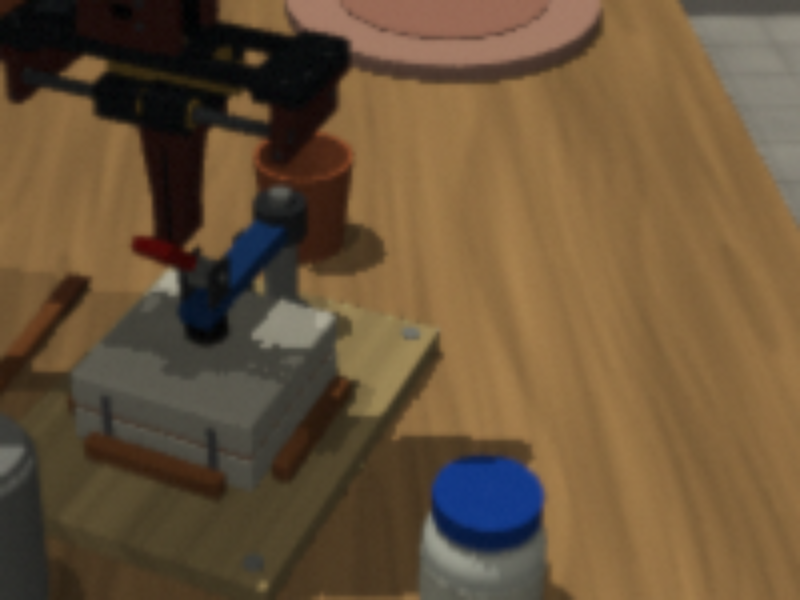

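The fingertips are on the lever, which has moved from 60° to about 40°, with its tip now near (140,245). The strap has not moved, so I'll continue.

```bash
python3 -m jog '[[[-0.4,-0.05,0.4],[0,0,0]],[[-0.8,-0.05,0.8],[0,0,0]],[[-1.2,-0.05,1.2],[0,0,0]],[[-1.5,-0.05,1.6],[0,0,0]],[[-1.8,-0.05,2.0],[0,0,0]],[[-2.0,-0.05,2.4],[0,0,0]],[[-2.2,-0.05,2.8],[0,0,0]],[[-2.3,-0.05,3.1],[0,0,0]]]' 1
python3 - <<'E'
from h import *
show();y=np.degrees(Q[2])
want([(tcp_strap(0,0,100+o,z)[0],y) for o,z in((52,123),(52,118))])
im=eyes.get_image("side");a=im[150:300,200:400];cv2.imwrite("pics/z10.png",cv2.resize(a,None,fx=4,fy=4))
E
```

```text
t: 8.8
ee_pos: [496.2, -26.7, 131.5]
orientation: [-2.664, -1.66, 0.004]
ft_force: [0.4, 1.9, 1.4]
width: 0.6
{'t': 8.8, 'ee_pos': [496.17, -26.71, 131.49], 'orientation': [-2.66, -1.66, 0.0], 'ft_force': [0.38, 1.88, 1.35], 'moment': [0.33, -0.27, -0.0], 'width': 0.59, 'qpos': [-0.08, 0.38, 1.97, 0.0, 0.8, 0.38]}
[-0.08, -0.0, 0.85] [-0.2, 0.1, -0.1]
[-0.08, -0.0, 1.35] [-0.2, 0.1, -0.1]
```

View pics/z10.png

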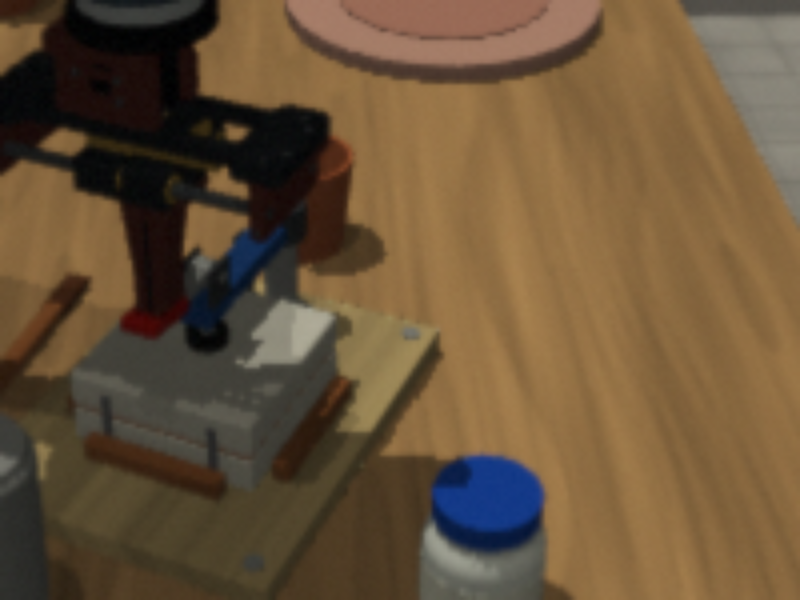

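```bash
python3 -m jog '[[[-0.1,0,0.25],[0,0,0]],[[-0.1,0,0.5],[0,0,0]],[[-0.1,0,0.75],[0,0,0]],[[-0.1,0,0.9],[0,0,0]],[[-0.1,0,0.9],[0,0,0]]]' 1; python3 -m jog '[[[0,0,0.15],[0,0,0]],[[0,0,0.15],[0,0,0]]]' 1
```

```text
t: 9.27
ee_pos: [495.4, -28.2, 123.0]
orientation: [-2.664, -1.661, 0.007]
ft_force: [-3.9, -2.6, 16.8]
width: 0.3
t: 9.43
ee_pos: [495.4, -28.4, 122.9]
orientation: [-2.665, -1.661, 0.007]
ft_force: [-4.8, 0.7, 21.0]
width: 0.5
```

```bash
python3 -m jog '[[[0,0,0.25],[0,0,0]],[[0,0,0.25],[0,0,0]],[[0,0,0.25],[0,0,0]]]' 1; python3 - <<'E'
from h import *
im=eyes.get_image("side");a=im[150:300,200:400];cv2.imwrite("pics/z11.png",cv2.resize(a,None,fx=4,fy=4))
E
```

```text
t: 9.68
ee_pos: [495.5, -28.4, 122.6]
orientation: [-2.665, -1.662, 0.006]
ft_force: [-9.2, 1.3, 30.5]
width: 0.2
```

View pics/z11.png

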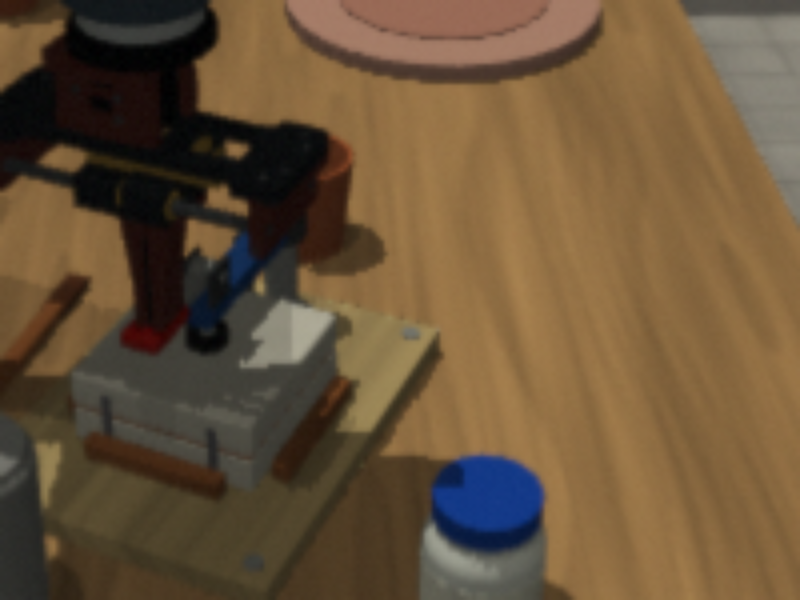

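The lever is level, with the red grip at (155,330) and the pad down on the mould at (207,335). Height held at about 122.6 mm while the force went from 21 to 30 N, so it is on the stop. Withdrawing straight up, then aside.

```bash
python3 -m jog '[[[0,0,-0.5],[0,0,0]],[[0,0,-2],[0,0,0]],[[0,0,-6],[0,0,0]],[[0,0,-10],[0,0,0]],[[0,0,-14],[0,0,0]],[[0,0,-14],[0,0,0]]]' 1; python3 - <<'E'
from h import *
o=ctrl.get_obs();p=o["ee_pos"];show();want([((380,-250,270),-64)])
E
```

```text
t: 10.23
ee_pos: [499.6, -28.7, 269.4]
orientation: [2.661, 1.66, 0.007]
ft_force: [0.7, -0.2, 1.5]
width: 0.3
{'t': 10.23, 'ee_pos': [499.63, -28.69, 269.39], 'orientation': [2.66, 1.66, 0.01], 'ft_force': [0.67, -0.21, 1.52], 'moment': [-0.1, -0.14, 0.02], 'width': 0.32, 'qpos': [-0.08, 0.18, 1.86, -0.0, 1.1, 0.38]}
[-25.14, -1.01, -0.09] [0.4, -0.2, 37.9]
```

```bash
python3 -m jog '[[[-3.5,-0.1,0],[0,0,0]],[[-7,-0.3,0],[0,0,0]],[[-10.5,-0.5,0],[0,0,0]],[[-14,-0.6,0],[0,0,0]],[[-17.5,-0.8,0],[0,0,0]],[[-21,-0.9,0],[0,0,0]],[[-25,-1,0],[0,0,0]],[[-28,-1,0],[0,0,0]]]' 1;python3 -m jog '[[[-4,-2,0],[0,0,0]],[[-8,-4,0],[0,0,0]],[[-10,-5,0],[0,0,0]],[[-10,-5,0],[0,0,0]]]' 1; python3 - <<'E'
from h import *
show()
for n in("top","side"):cv2.imwrite(f"pics/{n}9.png",eyes.get_image(n))
a=cv2.imread("pics/top9.png")[140:340,150:420]; cv2.imwrite("pics/top9z.png",cv2.resize(a,None,fx=2.9,fy=2.9,interpolation=cv2.INTER_CUBIC))
a=cv2.imread("pics/side9.png")[170:320,160:350]; cv2.imwrite("pics/side9z.png",cv2.resize(a,None,fx=4,fy=4,interpolation=cv2.INTER_CUBIC))
for nm,P in(("tip",(0,-177,118)),("tiptop",(0,-177,123)),("lp",(0,-100,118)),("pin",(0,0,115))):print(nm,[((proj("side",strap_pts(Q[:3],p,P))[0]-[160,170])*4).round().tolist() for p in(0,.04)],[((proj("top",strap_pts(Q[:3],p,P))[0]-[150,140])*2.9).round().tolist() for p in(0,.04)])
E
```

```text
t: 10.9
ee_pos: [365.4, -277.3, 268.3]
orientation: [2.662, 1.66, 0.005]
ft_force: [0.8, -0.1, -0.2]
width: 0.6
t: 11.23
ee_pos: [272.4, -347.0, 266.9]
orientation: [2.667, 1.655, 0.002]
ft_force: [-0.1, 0.6, 0.3]
width: 0.6
{'t': 11.23, 'ee_pos': [272.38, -347.02, 266.95], 'orientation': [2.67, 1.66, 0.0], 'ft_force': [-0.15, 0.59, 0.28], 'moment': [0.0, -0.04, 0.05], 'width': 0.56, 'qpos': [-0.93, 0.09, 1.97, 0.0, 1.08, -0.47]}
tip [[296.0, 266.0], [307.0, 269.0]] [[519.0, 325.0], [522.0, 315.0]]
tiptop [[295.0, 258.0], [307.0, 262.0]] [[519.0, 324.0], [523.0, 314.0]]
lp [[362.0, 192.0], [369.0, 194.0]] [[408.0, 283.0], [410.0, 277.0]]
pin [[437.0, 114.0], [437.0, 114.0]] [[265.0, 230.0], [265.0, 230.0]]
```

View pics/top9z.png

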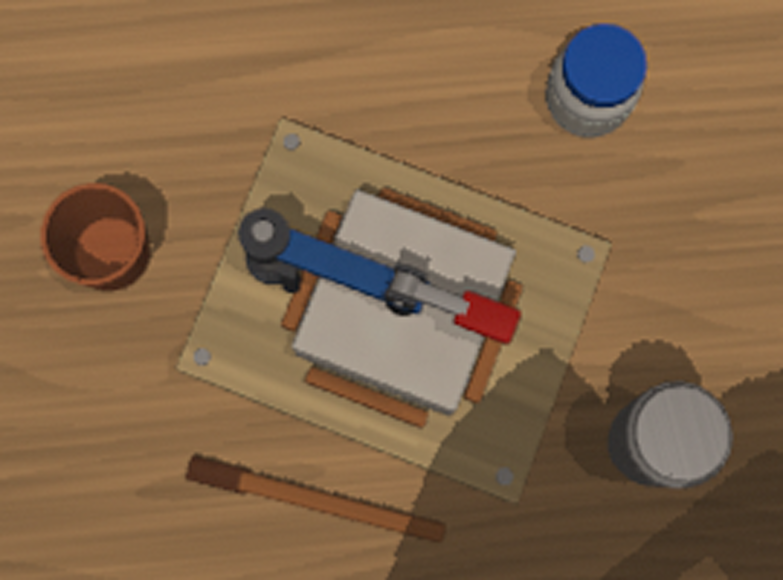

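View pics/side9z.png

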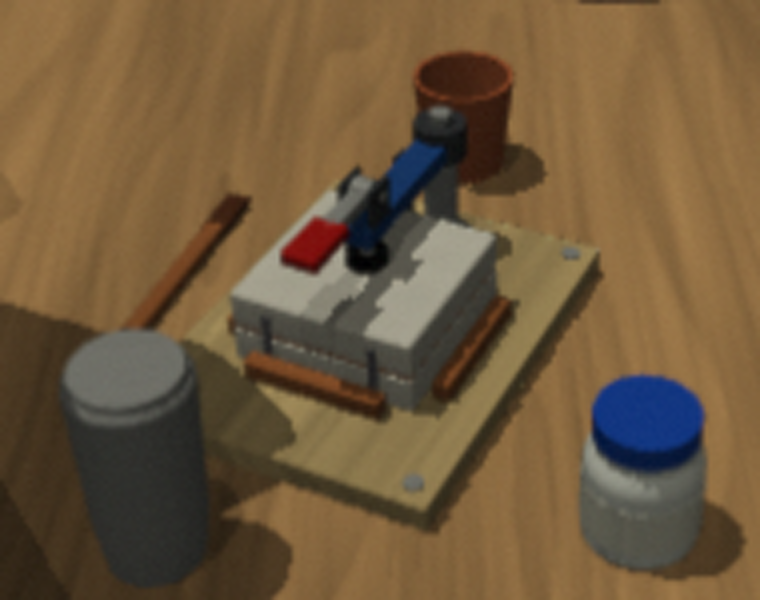

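Both pictures agree. The strap runs along the board from the post at (265,230) to the lever end at (515,325), which is angle 0. The lever is level, the pad is on the mould, and the other objects are where they were. Handing in.

```bash
python3 -c "
from workcell import ctrl
print(ctrl.close_job())"
```

```text
the job is handed in; nothing more can be done
None
```

The mould is clamped shut, and I handed the job in at about 11.3 s of the 45 s allowed.

- **Strap:** I pushed it round with the back of the closed fingers, from about 1.0 rad to its stop. There it did not move under about 10 N.
- **Lever:** Only then did I press the lever down with the fingertips. The fingertips stopped at 122.6–123.0 mm, where the lever's top should be when level (123 mm), and held there as the force rose to about 30 N.
- **Final pictures (both cameras):** The strap lies over the mould, within about 0.02 rad of angle 0. The lever is level and the pad is down on the mould. The mould still sits between its rails, and the tumbler, jar, cup and wooden tool look unmoved.
- **Hand:** It is clear, about 400 mm from the fixture, with forces near zero.

No check failed. Two things differed from plan:
- The finger backs were about 8 mm from the tool axis, not the 13.5 mm I had assumed. I corrected for this during the strap push.
- The fingertips rode up to 4 mm higher than commanded early in that push, still on the strap's side.

I did not see the stop tab itself in contact, because the hub hid it. That the strap is against it rests on the force and the angle.

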